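Prop the sprung catch open and free the plaster block

TASK

A sprung catch locks the plaster press block into its wooden cradle, and you have only one hand: wedge the tapered wooden prop that stands on the bench into the gap between the cradle's fixed post and the catch, so that it stays there by itself, its full thickness between them, and keeps the catch open. Only then lift the block clear of the cradle and set it down gently, rib up, in the middle of the ware board. Leave the prop holding the catch open, and do not shove or tip over the bowl, cup and jar standing about.

Things in the scene. Friction and masses are not known exactly. Their poses are not given: they have to be found in the camera images.
- prop: Loose brown wooden stick, 135 mm long, about 80 g: square shaft 30 x 30 mm, 99 mm long, then a 36 mm nose tapering on all four sides to a blunt 8 x 8 mm tip. It starts upright on its blunt end, nose up, left or right of the cradle. All four sides are alike: it may lie on any. Origin: centre of the blunt end; z runs along the stick to the nose, x and y are square to the shaft's faces.
- cradle: Wooden cradle fixed to the bench: bed 14 mm thick, cradle x -70 to 70, y -80 to 145 mm, cleats 10 mm and an end fence 32 mm high round the block's bay. Origin: under the middle of the bay, at bench height; z up; its -x side roughly faces the robot. Spring housing at y 122 to 142 (top 54 mm above the bench). The prop goes in along the cradle's x axis, lying on the bed, from the -x or the +x side.
- post (a point): Middle of the foot of the fixed dark steel post's face towards the gap (cradle x 0, y 78 mm, on the bed). The post: x -20 to 20, y 62 to 78, top 47 mm above the bench. Post and the catch's upright ear opposite have straight faces for x -20 to 20; beyond, both flare outwards at 25 degrees to x = -48 and +48, where the mouth is 40 mm wide. The post never moves.
- gap (a point): On the bed (14 mm above the bench) in the middle of the shut gap: cradle x 0, y 85 mm. Shut, the gap is 14 mm wide: post face at y 78, ear face at y 92. Only the ear gives way, towards +y. A steel strap of the catch, 24 mm wide, crosses over the gap 36 mm above the bed: the 30 mm shaft passes under it. With the shaft between the straight faces the catch is 16 mm open.
- catch (a joint): Travel of the bright steel sprung catch along the cradle's +y, in m: 0 shut, 0.019 at its stop. A spring shuts it with 2 N at 0, rising to about 5 N at 0.016. Its lip, a 72 mm wide steel plate 36 to 42 mm above the bed, overlaps the +y end of the block by 10 mm when shut; the block is free to rise once it is open by more than about 0.012.
- block: Loose white plaster press block, about 0.5 kg, lying in the cradle's bay: a slab 84 mm (x) by 120 mm (y) by 34 mm high with an upright grip rib on top, 28 mm thick (x), 64 mm long (y) and 36 mm high, so 70 mm high in all. Origin: centre of the underside; z up, its axes start parallel to the cradle's.
- bay (a point): Middle of the bay on the bed, 14 mm above the bench: where the block's origin is at the start.
- board: Ware board fixed on the bench: a bare plywood square 170 x 170 mm, 12 mm thick, on the other side of the cradle from the prop. Origin: centre of its underside at bench height, axes along its edges.
- board_top (a point): Centre of the ware board's upper face, 12 mm above the bench.
- bowl: Bystander: terracotta bowl, 110 mm across, 60 mm high. Origin: centre of its underside.
- cup: Bystander: terracotta cup, 76 mm across, 85 mm high. Origin: centre of its underside.
- jar: Bystander: white jar with a cap, 70 mm across, 100 mm high. Origin: centre of its underside.
There are look-alikes about, which are no part of the job. Of the things that look like the prop, the middle-sized one is meant. What is shaped like the block but purple is not meant.

How it is judged:
By the outcome, as a careful person would: the job done as asked, in the order asked, and still so for the second after the job is handed in, with the robot touching nothing.
It also fails if it takes over 67 s, if anything falls off the work surface, if the arm or the gripper's body presses on something with over 40 N, if the wrist force passes 120 N, or if a joint passes its speed limit or range.

ROBOT

A 7-joint arm with a two-finger parallel gripper is mounted at the origin on the work surface. World frame = base frame: x ahead of the robot, y to its left, z up, the work surface at z = 0. Lengths are in m, angles in rad, forces in N, time in s.
With the tool pointing down it reaches from about 0.425 to 0.925 m from the base axis. Payload 6.8 kg.
Tool frame: the origin (TCP) lies midway between the tips of the shut fingers; the grasp point (between the pads) lies 19 mm behind it; x points along the fingers, y is the direction in which the jaws open and shut, and the axes are right-handed (so a half turn about x gives the same grasp; the last joint's range is limited). The gripper opens to 85 mm and grips with 20 to 120 N. Pads are 22 mm wide; open, the fingers measure 114 mm over their backs; the gripper's body (76 mm by 85 mm) begins 54 mm behind the grasp point. The pads swing forward as they close: fully open they stand 13 mm farther back than shut.
Start: joints at [1.07, 0.477, 0.022, 1.555, -0.011, 1.109, -0.083], TCP at [0.258, -0.624, 0.231] pointing down, gripper open.
Joint ranges: [-2.96, 2.96], [-0.34, 2.1], [-1.41, 1.46], [0.24, 2.44], [-1.37, 4.51], [0.17, 1.92], [-2.96, 2.96]. Speed limits (rad/s): [2.39, 2.39, 3.14, 3.14, 3.14, 3.14, 3.14].

INTERFACE

Orientations are given as a rotation vector (axis times angle).
In Python, from bench import r, viewer, nets gives the robot as it stands.
- The arm moves only by the shell command python3 -m pendant 'ROWS' [FORCE]. ROWS is JSON, one flat list of numbers, 5 for each row, row after row: the finger opening in mm, from 0 to 85.4, then the shift along the tool's x, y, z in mm, then the turn about the tool's x in rad. A call has 1 to 20 rows; each row shifts and turns the commanded pose from where the row before left it, along the tool's axes as they then stand; what a row does not reach is not made up. A row lasts 1/8 s, in which the tool goes at most 62.5 mm and 10.7 degrees, less where a joint would pass 70% of its speed; a pose out of reach is approached as far as the arm can. A call with a gripper value outside its range is refused whole. The fingers move at their own pace and stop on an object; FORCE is the grip in N (left out, the last holds). Time passes only in rows, so rows that do not move let the fingers close. It gives the time, the measured TCP pose, the force and the opening at its end, in the units of the state.
- r.get_obs(): the state, without advancing time (a new reading comes with each control period).
- viewer.grab_frame(name): name is "side" or "top"; returns (picture, depth): 400x640x3 uint8, red, green, blue; 400x640 float32, m along the optical axis (not along the pixel's ray), 0 where there is no reading.
- viewer.calibration(name): a dict with "mtx" (3x3 intrinsics, pixels), "world_to_cam" (4x4, takes a point from world to camera coordinates). Camera axes: x right, y up, looking along -z (the intrinsics and any distortion apply to the point x, -y, -z); pixel columns grow to the right and rows downward; lengths in m; the calibration is good to about 2 mm. A picture is of the moment at which its call begins. calibration takes no time and is no camera call.
- r.hand_in(): hands the job in, once; it reports no verdict.
Trained networks look in the newest picture that a camera, given by its name, has taken for a name from the list of things; names that differ only in an ending like _2 or _b are one class to them, and where a whole thing is asked for, a point or a joint stands for the part that bears it (a point fixed in the world has none). Each returns a list of dicts, best first, with "score" (0 to 1); they miss things now and then, are a little off and sometimes report something else, mostly with a low value. They report only what shows in the picture. A call takes as long as a camera call. They do not tell look-alikes from the thing itself.
- nets.look_for(name, camera): "location" ([x, y, z] in m, in world coordinates, good to about 4 mm: the middle of the surface that is visible of it).
- nets.silhouettes(name, camera): "mask" (400x640 bool, what is visible of it).
The state is a dict: "clock": time; "joints": joint angles; "qvel": joint speeds; "tau": joint torques, N m; "tcp_pos": TCP position; "orientation": TCP orientation; "contact_force": force on the tool from outside, world axes, zero at the start; "moment": the same for the moment, N m; "grip_width": finger opening in m.
Only numpy, scipy, OpenCV 4.12 (cv2) and the standard library are available. Lean on these libraries where they do the work, as an engineer would, in place of code of your own. Each camera call takes 0.05 s, during which the arm holds its last target. There are 200 camera calls.

## Working session

There is one attempt and no reset: what is moved stays moved. The work goes in short steps, Python scripts to look and compute and a shell command to move; the robot and the scene stay as the last step left them, time stands still between calls to the robot, and variables do not carry over. Pictures are saved under pics/ and viewed, about 8 in all and at most 12, crops included, and the job is handed in when it is done.

```bash
mkdir -p pics; ls; cat > h.py <<'E'
import numpy as np, cv2
from bench import r, viewer, nets
def cloud(name):
    im,d=viewer.grab_frame(name); return im,d,lift(name,d)
def lift(name,d):
    c=viewer.calibration(name);K=np.array(c["mtx"]);T=np.linalg.inv(np.array(c["world_to_cam"]))
    v,u=np.mgrid[0:d.shape[0],0:d.shape[1]]
    P=np.stack([(u-K[0,2])/K[0,0]*d,-(v-K[1,2])/K[1,1]*d,-d],-1)
    P=P@T[:3,:3].T+T[:3,3]; P[d<=0]=np.nan; return P
def save(im,n): cv2.imwrite(f"pics/{n}.png",im[:,:,::-1])
E
python3 - <<'E'
from h import *
c=viewer.calibration("top");print({k:np.round(v,3).tolist() if not isinstance(v,str) else v for k,v in c.items()})
o=r.get_obs();print(o["clock"],o["tcp_pos"],o["orientation"],o["grip_width"])
a,d,P=cloud("top");b,_,Q=cloud("side")
save(np.vstack([a,b])[:, :],"a0")
cv2.imwrite("pics/a.png",np.vstack([a,b])[:,:,::-1][::1,::1] if 0 else cv2.resize(np.vstack([a,b])[:,:,::-1],(480,600)))
save(a,"top0");save(b,"side0")
for n in ["prop","cradle","catch","post","block","board","bowl","cup","jar"]:
  for cam in ["top","side"]:
    print(n,cam,[(np.round(x["location"],3).tolist(),round(x["score"],2)) for x in nets.look_for(n,cam)])
E
```

```text
pics
{'mtx': [[518.726, 0.0, 321.853], [0.0, 518.726, 190.549], [0.0, 0.0, 1.0]], 'world_to_cam': [[-0.022, -1.0, 0.012, 0.042], [0.992, -0.021, 0.121, -0.597], [-0.121, 0.014, 0.993, -1.635], [0.0, 0.0, 0.0, 1.0]]}
0.0 [ 0.25811812 -0.62304813  0.23032537] [ 2.00610804  0.40105264 -2.00712261] 0.08540710874356142
prop top [([0.602, 0.455, 0.139], 0.66), ([0.463, 0.353, 0.108], 0.63), ([0.492, 0.275, 0.076], 0.58), ([0.514, -0.344, 0.012], 0.42)]
prop side [([0.6, 0.474, 0.115], 0.86), ([0.456, 0.373, 0.072], 0.79), ([0.491, 0.282, 0.056], 0.78), ([0.733, -0.258, 0.068], 0.44)]
cradle top [([0.619, 0.064, 0.014], 0.89)]
cradle side [([0.601, 0.094, 0.019], 0.86)]
catch top [([0.626, 0.081, 0.056], 0.75), ([0.514, -0.346, 0.009], 0.57)]
catch side [([0.623, 0.095, 0.05], 0.82)]
post top [([0.618, 0.067, 0.015], 0.7)]
post side [([0.602, 0.087, 0.021], 0.79)]
block top [([0.619, -0.001, 0.046], 0.83), ([0.387, -0.032, 0.033], 0.64)]
block side [([0.61, 0.007, 0.047], 0.71), ([0.375, -0.016, 0.031], 0.57)]
board top [([0.513, -0.347, 0.007], 0.82)]
board side [([0.515, -0.341, 0.01], 0.62), ([0.602, 0.092, 0.02], 0.29)]
bowl top [([0.738, 0.301, 0.024], 0.75)]
bowl side [([0.744, 0.281, 0.036], 0.85), ([0.457, 0.375, 0.073], 0.67)]
cup top []
cup side [([0.775, 0.048, 0.062], 0.95)]
jar top [([0.738, -0.274, 0.1], 0.68)]
jar side [([0.736, -0.26, 0.066], 0.91)]
```

View pics/top0.png

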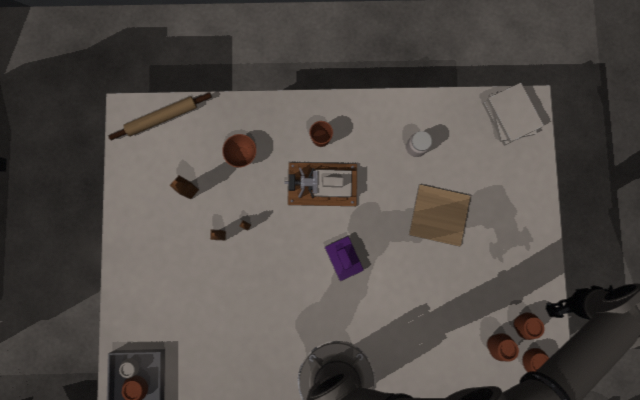

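View pics/side0.png

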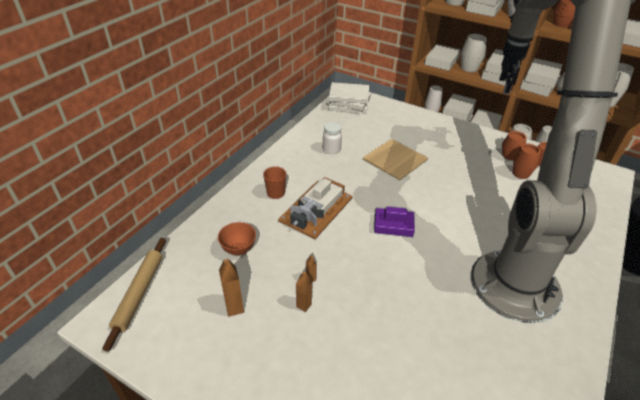

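The top view shows the cradle at (323,184) with its catch on the left (world +y), the board at (440,214), and a purple decoy at (345,258). The prop candidates are tall (184,187), middle (217,235) and small (245,225). The middle-sized one, near world (0.46,0.36), fits the description of 135 mm long. I'll measure these and confirm with a crop.

```bash
python3 - <<'E'
from h import *
from scipy.spatial.transform import Rotation as R
o=r.get_obs();print(np.round(R.from_rotvec(o["orientation"]).as_matrix(),3).tolist())
a,d,P=cloud("top");b,d2,Q=cloud("side")
for n,(x,y) in dict(tall=(.602,.46),mid=(.46,.36),small=(.49,.28)).items():
  for cam,C in (("top",P),("side",Q)):
    m=(abs(C[...,0]-x)<.045)&(abs(C[...,1]-y)<.045)&(C[...,2]>.02)
    q=C[m]; print(n,cam,len(q),"zmax",np.round(np.nanpercentile(q[:,2],[90,98,100]),3))
    s=q[(q[:,2]<.09)]
    if len(s)>5: print("  shaft rect",cv2.minAreaRect((s[:,:2]*1000).astype(np.float32)))
    s=q[q[:,2]>q[:,2].max()-.012]; print("  tip",s.mean(0).round(3))
def rect(C,m): print(m.sum(),cv2.minAreaRect((C[m][:,:2]*1000).astype(np.float32)))
for cam,C in (("top",P),("side",Q)):
  print(cam)
  for n in ["board","block","cradle"]:
    for x in nets.silhouettes(n,cam)[:1]:
      m=x["mask"]&(C[...,2]>.004)
      if n=="block":
        rect(C,m&(C[...,2]>.040)); rect(C,m&(C[...,2]>.072)); print(np.nanpercentile(C[m][:,2],[5,50,95]))
      else: rect(C,cv2.erode(m.astype(np.uint8),np.ones((3,3)))>0)
sc=lambda i,u0,v0,w,h,W,H: cv2.resize(i[v0:v0+h,u0:u0+w],(W,H),interpolation=cv2.INTER_CUBIC)
save(np.hstack([sc(b,210,170,160,160,400,400),sc(a,160,140,120,120,400,400)]),"props")
save(np.hstack([sc(b,270,160,100,100,400,400),sc(a,275,145,100,100,400,400)]),"crad")
E
```

```text
[[0.0, 0.383, -0.924], [0.0, -0.924, -0.383], [-1.0, -0.0, -0.0]]
tall top 357 zmax [0.178 0.19  0.198]
  shaft rect ((613.5635375976562, 447.4878234863281), (59.23747634887695, 29.73271942138672), 2.795387029647827)
  tip [0.613 0.461 0.189]
tall side 859 zmax [0.173 0.189 0.192]
  shaft rect ((597.431884765625, 478.20892333984375), (42.14797592163086, 7.759993076324463), 47.696876525878906)
  tip [0.611 0.467 0.186]
mid top 143 zmax [0.128 0.135 0.14 ]
  shaft rect ((455.07452392578125, 353.632080078125), (19.694143295288086, 40.92239761352539), 43.50621032714844)
  tip [0.462 0.359 0.133]
mid side 454 zmax [0.122 0.134 0.137]
  shaft rect ((455.4187316894531, 372.32513427734375), (39.73896789550781, 24.59891128540039), 39.817142486572266)
  tip [0.461 0.366 0.132]
small top 67 zmax [0.095 0.099 0.106]
  shaft rect ((491.4569396972656, 276.9002990722656), (22.824630737304688, 21.759380340576172), 57.06302261352539)
  tip [0.492 0.278 0.098]
small side 200 zmax [0.089 0.098 0.101]
  shaft rect ((490.2865295410156, 280.36944580078125), (25.37334632873535, 22.174163818359375), 54.8863
[... 263 characters left out ...]
1640625, -4.643161773681641), (26.962459564208984, 60.3802375793457), 0.0326652005314827)
[0.04164883 0.04959433 0.08558546]
1494 ((622.0471801757812, 31.132850646972656), (219.25962829589844, 134.40464782714844), 88.84635162353516)
side
1139 ((511.9834289550781, -344.53094482421875), (167.3271942138672, 163.9969940185547), 75.98334503173828)
588 ((620.2042846679688, -0.42726898193359375), (127.13787841796875, 85.9384994506836), 88.9039535522461)
161 ((620.4144897460938, -0.24677658081054688), (68.58726501464844, 29.819103240966797), 87.03744506835938)
[0.02652791 0.04880783 0.08479069]
1222 ((620.9788818359375, 38.16228485107422), (233.33880615234375, 136.51458740234375), 86.97494506835938)
```

View pics/props.png

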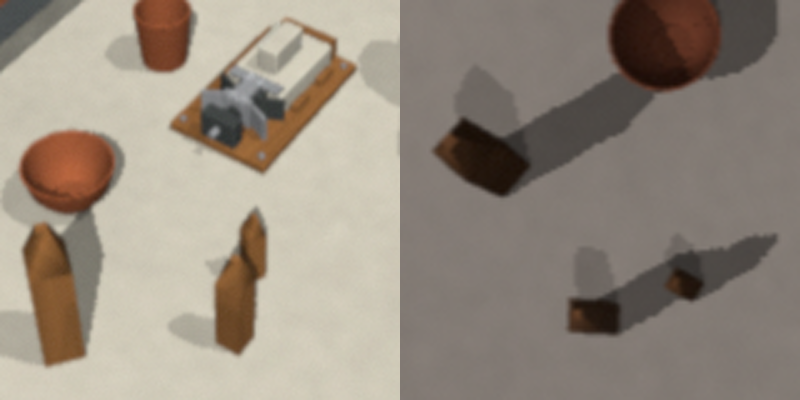

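View pics/crad.png

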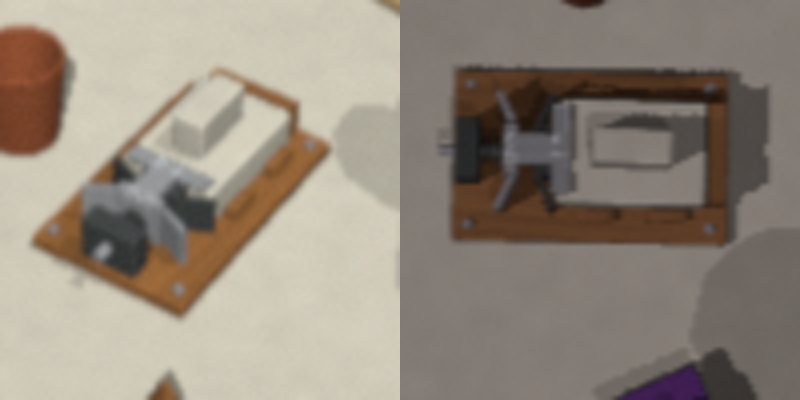

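The crops confirm the prop. The middle stick, at (237,300) in the left half of the crop and (594,316) in the right half, is 0.135 m tall, while the others are 0.19 m and 0.10 m. It stands roughly square to the world axes at (0.461, 0.363). The cradle yaw is about -2° and its origin about (0.621, 0.00).

The tool only turns about vertical, so I'll tip the prop over towards +x with the shut fingers. That leaves it lying nose towards +x, ready to go in from -x.

```bash
python3 -m pendant '[0,0,0,0,0.131,0,0,0,0,0.131,0,0,0,0,0.131,0,-4,-39,-27,0,0,-4,-39,-27,0,0,-4,-39,-27,0,0,-4,-39,-27,0,0,-4,-39,-27,0,0,-4,-39,-27,0,0,-4,-39,-27,0]' 40 && python3 -m pendant '[0,0,-40,-5,0,0,0,-40,-5,0,0,0,-40,-5,0,0,0,-40,-5,0,0,0,-40,-5,0,0,0,-40,-5,0,0,0,-40,-5,0,0,0,-40,-5,0,0,0,-40,-5,0,0,0,-40,-5,0,0,0,-39,12,0,0,0,-39,12,0,0,0,-39,12,0,0,0,-39,12,0,0,0,-39,12,0,0,0,-39,12,0,0,0,-39,12,0,0,0,-39,12,0]'
```

```text
clock: 2.65
tcp_pos: [0.4482, -0.3494, 0.2597]
orientation: [2.222, -0.001, -2.221]
contact_force: [0.7, -0.5, 0.3]
grip_width: -0.0004
clock: 4.9
tcp_pos: [0.4013, 0.3625, 0.2595]
orientation: [-2.222, 0.0, 2.22]
contact_force: [0.5, -0.2, -0.2]
grip_width: 0.0002
```

```bash
python3 -m pendant '[0,43,0,0,0,0,43,0,0,0,0,43,0,0,0,0,43,0,0,0,0,0,0,-10,0,0,0,0,-10,0,0,0,0,-7,0,0,0,0,-7,0,0,0,0,-7,0,0,0,0,-7,0,0,0,0,-7,0,0,0,0,-7,0,0,0,0,0,0,0,-20,0,15,0,0,-40,0,30,0,0,-40,0,0,0]' && python3 - <<'E'
from h import *
a,d,P=cloud("top");b,d2,Q=cloud("side")
sc=lambda i,u0,v0,w,h,W,H: cv2.resize(i[v0:v0+h,u0:u0+w],(W,H),interpolation=cv2.INTER_CUBIC)
save(np.hstack([sc(b,210,170,160,160,400,400),sc(a,160,140,120,120,400,400)]),"tip")
for cam,C in (("top",P),("side",Q)):
  for x in nets.silhouettes("prop",cam):
    m=x["mask"]&(C[...,2]>.015);q=C[m]; print(cam,round(x["score"],2),len(q),q.mean(0).round(3),np.percentile(q[:,2],[50,98]).round(3),cv2.minAreaRect((q[:,:2]*1000).astype(np.float32)))
E
```

```text
clock: 6.9
tcp_pos: [0.4156, 0.3617, 0.188]
orientation: [2.217, 0.003, -2.221]
contact_force: [1.3, 0.8, -0.0]
grip_width: 0.0002
top 0.83 376 [0.54  0.357 0.028] [0.028 0.037] ((545.201416015625, 356.9156799316406), (32.22271728515625, 132.69723510742188), 87.00130462646484)
top 0.81 360 [0.607 0.452 0.124] [0.14 0.19] ((611.439697265625, 460.1646423339844), (41.677730560302734, 42.70082473754883), 48.04409408569336)
top 0.31 1251 [0.618 0.043 0.034] [0.027 0.06 ] ((621.6593017578125, 31.43402862548828), (231.1242218017578, 139.45370483398438), 87.43455505371094)
side 0.94 534 [0.535 0.363 0.027] [0.028 0.033] ((544.4771728515625, 360.9041748046875), (33.947628021240234, 134.80389404296875), 87.56387329101562)
side 0.93 886 [0.601 0.476 0.111] [0.118 0.189] ((610.3772583007812, 466.65765380859375), (42.34912109375, 43.487884521484375), 48.069698333740234)
side 0.61 183 [0.488 0.287 0.052] [0.051 0.086] ((454.55133056640625, 321.0238952636719), (26.162689208984375, 123.36150360107422), 41.39799499511719)
```

View pics/tip.png

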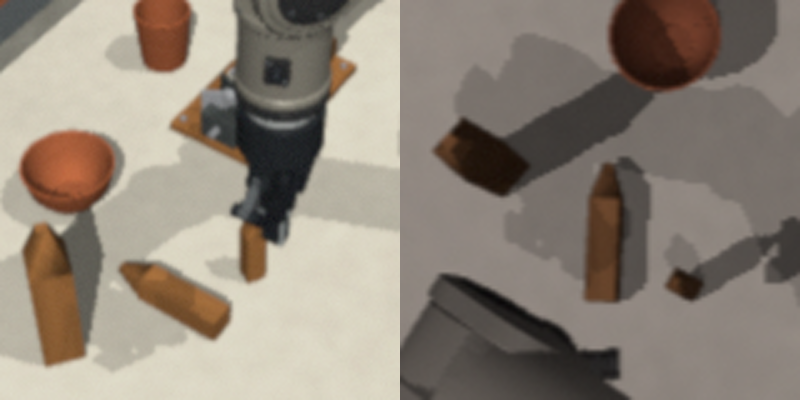

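The prop is lying nose towards +x, at (602,235) in the crop's right half. Its centre is near (0.545,0.359) with yaw about -3°. Next I'll grip it near the blunt end.

```bash
python3 -m pendant '[60,0,0,-24,0.047,60,0,0,-24,0,60,0,0,-24,0,60,40,0,0,0,60,40,0,0,0,60,40,0,0,0,60,40,0,0,0,60,15,0,0,0,60,8,0,0,0,60,0,0,0,0]' 60 && python3 -m pendant '[26,0,0,0,0,26,0,0,0,0,26,0,0,0,0,26,0,0,0,0,26,0,0,0,0,26,0,0,0,0]' 60
```

```text
clock: 8.35
tcp_pos: [0.4908, 0.3593, 0.0046]
orientation: [-2.198, 0.052, 2.197]
contact_force: [-0.9, 0.7, 0.3]
grip_width: 0.0598
clock: 9.1
tcp_pos: [0.4914, 0.3601, 0.0059]
orientation: [-2.199, 0.05, 2.194]
contact_force: [-0.1, -0.4, 7.1]
grip_width: 0.0288
```

```bash
python3 -m pendant '[26,-45,0,0,0,26,-45,0,0,0,26,-45,0,0,0,26,0,37.5,4.4,0,26,0,37.5,4.4,0,26,0,37.5,4.4,0,26,0,37.5,4.4,0,26,0,37.5,4.4,0,26,0,37.5,4.4,0,26,0,37.5,4.4,0,26,40,0,0,0,26,40,0,0,0,26,30,0,0,0,26,9,0,0,0,26,0,0,0,0]' && python3 - <<'E'
from h import *
a,d,P=cloud("top");b,d2,Q=cloud("side")
np.savez("s.npz",a=a,b=b,P=P,Q=Q)
sc=lambda i,u0,v0,w,h,W,H: cv2.resize(i[v0:v0+h,u0:u0+w],(W,H),interpolation=cv2.INTER_CUBIC)
save(np.hstack([sc(b,270,160,100,100,400,400),sc(a,255,145,110,110,400,400)]),"stage")
for cam,C in (("top",P),("side",Q)):
  for n in ("prop","cradle"):
    for x in nets.silhouettes(n,cam)[:3]:
      m=x["mask"]&(C[...,2]>.006);q=C[m]
      if len(q): print(cam,n,round(x["score"],2),len(q),q.mean(0).round(3),np.percentile(q[:,2],[50,98]).round(3),np.round(cv2.boxPoints(cv2.minAreaRect((q[:,:2]*1000).astype(np.float32)))).tolist())
  def box(x0,x1,y0,y1,z0,z1):
    m=(C[...,0]>x0)&(C[...,0]<x1)&(C[...,1]>y0)&(C[...,1]<y1)&(C[...,2]>z0)&(C[...,2]<z1);return C[m]
  q=box(.56,.69,-.06,.06,.075,.092)
  if len(q)>9: print("rib",len(q),cv2.minAreaRect((q[:,:2]*1000).astype(np.float32)),q.mean(0).round(4))
E
```

```text
clock: 10.98
tcp_pos: [0.4474, 0.0984, 0.0205]
orientation: [-2.197, 0.052, 2.198]
contact_force: [0.3, -0.0, -0.5]
grip_width: 0.0287
top prop 0.87 374 [0.607 0.452 0.12 ] [0.139 0.19 ] [[581.0, 458.0], [613.0, 429.0], [642.0, 463.0], [610.0, 491.0]]
top cradle 0.87 1786 [0.621 0.048 0.026] [0.017 0.059] [[550.0, -83.0], [689.0, -86.0], [695.0, 142.0], [555.0, 145.0]]
rib 174 ((621.3077392578125, -4.639896392822266), (59.95354080200195, 26.664113998413086), 88.81168365478516) [ 0.6209 -0.0044  0.0838]
side prop 0.81 238 [0.488 0.286 0.054] [0.055 0.097] [[472.0, 290.0], [478.0, 272.0], [505.0, 282.0], [499.0, 300.0]]
side prop 0.68 916 [0.601 0.476 0.107] [0.115 0.189] [[580.0, 465.0], [612.0, 436.0], [641.0, 468.0], [609.0, 497.0]]
side prop 0.57 377 [0.51  0.103 0.036] [0.039 0.049] [[425.0, 89.0], [561.0, 32.0], [587.0, 95.0], [451.0, 151.0]]
side cradle 0.94 1607 [0.61  0.077 0.03 ] [0.025 0.058] [[480.0, 117.0], [577.0, -93.0], [764.0, -7.0], [666.0, 203.0]]
rib 145 ((620.83642578125, 0.3651580810546875), (66.63098907470703, 30.35008430480957), 84.09530639648438) [0.6195 0.0028 0.0828]
```

View pics/stage.png

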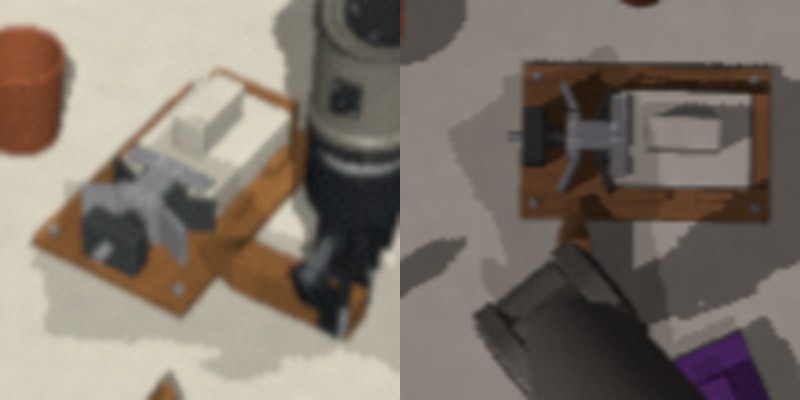

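```bash
python3 - <<'E'
import numpy as np,cv2
s=np.load("s.npz")
from h import viewer
for cam,C in (("top",s["P"]),("side",s["Q"])):
  im=s["a" if cam=="top" else "b"].astype(int)
  brown=(im[...,0]>im[...,2]*1.35)
  m=(C[...,0]>.46)&(C[...,0]<.575)&(C[...,1]>.06)&(C[...,1]<.14)&(C[...,2]>.02)&(C[...,2]<.055)&brown
  q=C[m];print(cam,len(q),q[:,2].max())
  for x0 in np.arange(.47,.575,.008):
    t=q[(abs(q[:,0]-x0)<.004)]
    if len(t)>2: print(round(x0,3),len(t),(t[:,1].min()*1e3).round(1),(t[:,1].max()*1e3).round(1),"zmax",t[:,2].max().round(3))
  # lip/strap/ear: grey things above z .045
  g=(C[...,0]>.56)&(C[...,0]<.68)&(C[...,1]>.05)&(C[...,1]<.16)&(C[...,2]>.045)&(C[...,2]<.066)
  k=C[g]; print("catch",len(k),(k.min(0)*1e3).round(),(k.max(0)*1e3).round())
  for x0 in (.585,.60,.61,.621,.632,.645,.655):
    t=k[abs(k[:,0]-x0)<.003]; 
    if len(t): print(" x",x0,"y",(np.sort(t[:,1])*1e3).round().astype(int).tolist()[::2])
# side cam: cradle corners from pixels at bed edge
E
python3 - <<'E'
from h import *
s=np.load("s.npz")
def proj(cam,p):
  c=viewer.calibration(cam);q=np.array(c["world_to_cam"])@np.r_[p,1];K=np.array(c["mtx"]);return K[0,2]+K[0,0]*q[0]/-q[2],K[1,2]-K[1,1]*q[1]/-q[2]
th=np.radians(-1.3);R=np.array([[np.cos(th),-np.sin(th)],[np.sin(th),np.cos(th)]])
out=[]
for cam,im,o,win in (("top",s["a"],(.6218,-.003),(275,150)),("side",s["b"],(.6218,-.003),(275,165))):
  z=5; b=cv2.resize(im[win[1]:win[1]+90,win[0]:win[0]+80],(400,450),interpolation=cv2.INTER_CUBIC)
  def line(pts,col):
    uv=[proj(cam,np.r_[np.array(o)+R@(np.array(p[:2])/1e3),p[2]/1e3]) for p in pts]
    uv=np.array([[(u-win[0]+.5)*z,(v-win[1]+.5)*z] for u,v in uv]).round().astype(int)
    cv2.polylines(b,[uv.reshape(-1,1,2)],False,col,1)
  line([(-70,-80,14),(70,-80,14),(70,145,14),(-70,145,14),(-70,-80,14)],(0,255,0))
  line([(-48,65,47),(-20,78,47),(20,78,47),(48,65,47)],(255,0,0))
  line([(-14,-32,84),(14,-32,84),(14,32,84),(-14,32,84),(-14,-32,84)],(0,255,255))
  line([(-48,105,50),(-20,92,50),(20,92,50),(48,105,50)],(255,255,0))
  out.append(b)
save(np.hstack(out),"ov")
E
```

```text
top 85 0.05030364002820198
0.526 6 81.1 87.5 zmax 0.046
0.534 16 81.0 106.7 zmax 0.05
0.542 21 80.9 103.3 zmax 0.049
0.55 12 83.9 103.1 zmax 0.044
0.558 16 87.1 135.9 zmax 0.042
0.566 10 80.9 135.7 zmax 0.037
0.574 4 83.9 132.4 zmax 0.025
catch 358 [579.  50.  45.] [670. 140.  65.]
 x 0.585 y [51, 54, 64, 99, 102]
 x 0.6 y [51, 60, 70, 92, 96, 124, 134]
 x 0.61 y [51, 54, 57, 63, 67, 70, 73, 89, 92, 95, 121, 124, 127, 130, 134, 137]
 x 0.621 y [50, 54, 57, 60, 63, 66, 69, 73, 76, 82, 85, 89, 95, 108, 121, 124, 127, 134, 136]
 x 0.632 y [50, 53, 57, 60, 63, 66, 69, 73, 76, 79, 82, 85, 89, 92, 95, 117, 120, 124, 127, 130, 133, 136]
 x 0.645 y [53, 56, 66, 72, 88, 92, 117, 120, 123, 127, 130, 133, 136]
 x 0.655 y [53, 56, 63, 66, 95]
side 305 0.05058341001992972
0.47 8 109.4 114.8 zmax 0.036
0.478 14 111.2 116.0 zmax 0.041
0.486 19 106.5 114.5 zmax 0.049
0.494 28 89.3 114.9 zmax 0.049
0.502 35 83.3 115.5 zmax 0.049
0.51 30 81.5 113.6 zmax 0.048
0.518 31 82.4 114.1 zmax 0.05
0.526 32 82.8 114.1 zmax 0.049
0.534 31 79.3 113.2 zmax 0.051
0.542 25 78.7 112.3 zmax 0.047
0.55 17 84.5 108.0 zmax 0.047
0.558 19 86.8 105.3 zmax 0.043
0.566 11 87.4 103.4 zmax 0.038
catch 382 [578.  50.  45.] [672. 143.  64.]
 x 0.585 y [53, 61, 67, 103, 106]
 x 0.6 y [54, 55, 63, 66, 76, 94, 124, 125, 134, 142]
 x 0.61 y [54, 55, 56, 61, 64, 67, 67, 74, 79, 84, 93, 97, 97, 101, 121, 127, 128, 131, 134, 139, 142]
 x 0.621 y [57, 58, 62, 66, 69, 77, 85, 89, 96, 98, 98, 121, 126, 128, 132, 134, 139, 140]
 x 0.632 y [51, 53, 57, 65, 69, 73, 77, 86, 89, 91, 97, 99, 101, 120, 124, 127, 131, 135, 138, 139]
 x 0.645 y [50, 54, 58, 59, 69, 74, 90, 99, 123, 128, 131, 133, 136, 139, 140, 143]
 x 0.655 y [50, 55, 57, 60, 61, 67, 70, 95, 100]
```

View pics/ov.png

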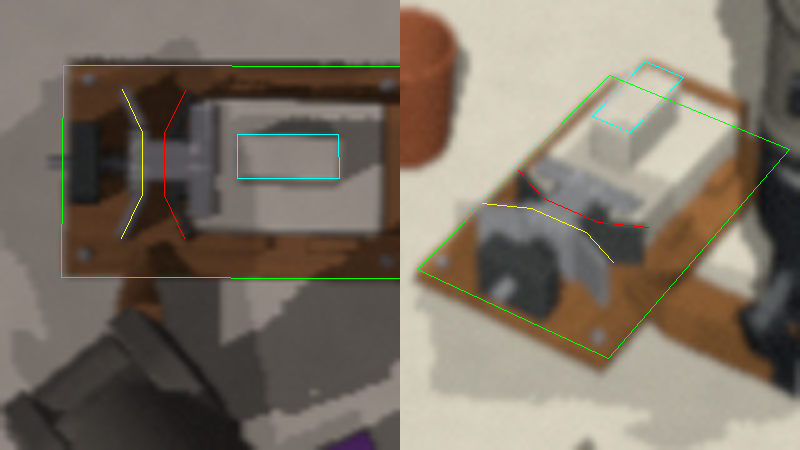

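The overlay at top-camera pose (0.622,-0.003), yaw -1.3° fits the cradle in the left half: green outline, red post and yellow ear all line up. The right half shows the side camera is biased about +3 to 4 mm in y, and forward kinematics against the held prop agrees. I'll align the prop at cradle y=94 mm and yaw -1.3°, then insert it.

```bash
python3 -m pendant '[26,0,3.4,0,-0.024,26,0,0,0,0]' 80 && python3 -m pendant '[26,0,0,-10,0,26,0,0,-10,0,26,0,0,-10,0,26,0,0,-10,0,26,0,0,-10,0,26,0,0,-10,0,26,0,0,0,0]'
```

```text
clock: 11.52
tcp_pos: [0.4473, 0.0944, 0.0204]
orientation: [-2.21, 0.026, 2.21]
contact_force: [-0.2, -0.1, -0.1]
grip_width: 0.0285
clock: 12.4
tcp_pos: [0.5046, 0.0915, 0.0198]
orientation: [-2.203, 0.032, 2.218]
contact_force: [-10.9, -4.4, 10.1]
grip_width: 0.0289
```

```bash
python3 -m pendant '[26,-1,0,0,0,26,0,0,-8,0,26,0,0,-8,0,26,0,0,0,0]'; python3 - <<'E'
from h import *
a,d,P=cloud("top");b,d2,Q=cloud("side")
sc=lambda i,u0,v0,w,h,W,H: cv2.resize(i[v0:v0+h,u0:u0+w],(W,H),interpolation=cv2.INTER_CUBIC)
save(np.hstack([sc(b,270,160,100,100,400,400),sc(a,265,145,100,100,400,400)]),"ins1")
E
```

```text
clock: 12.9
tcp_pos: [0.5172, 0.0914, 0.0199]
orientation: [-2.198, 0.031, 2.225]
contact_force: [-17.4, -3.2, 11.5]
grip_width: 0.0288
```

View pics/ins1.png

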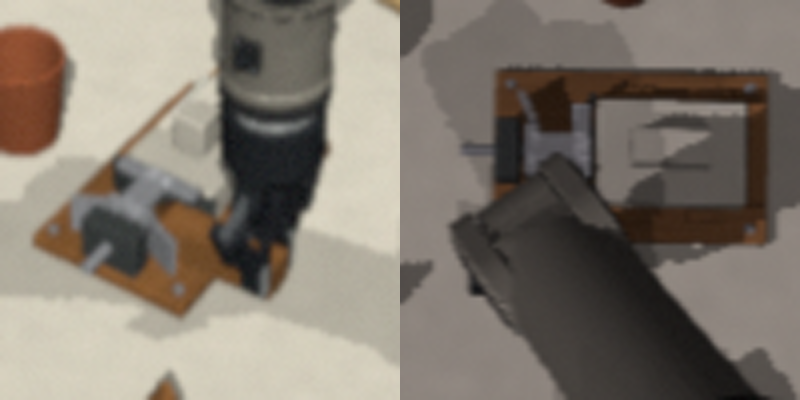

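```bash
python3 -m pendant '[26,-2,-1,0,0,26,0,0,0,0]'; python3 -m pendant '[26,0,0,-8,0,26,0,0,-8,0,26,0,0,0,0]'
```

```text
clock: 13.25
tcp_pos: [0.5204, 0.092, 0.022]
orientation: [-2.203, 0.031, 2.218]
contact_force: [-4.4, -3.2, -1.5]
grip_width: 0.0283
clock: 13.62
tcp_pos: [0.5383, 0.0921, 0.0223]
orientation: [-2.206, 0.03, 2.214]
contact_force: [-2.9, -4.7, -3.8]
grip_width: 0.0284
```

```bash
python3 -m pendant '[26,0,0,-8,0,26,0,0,-8,0,26,0,0,-5,0,26,0,0,0,0]'
```

```text
clock: 14.12
tcp_pos: [0.5595, 0.0919, 0.0226]
orientation: [-2.207, 0.029, 2.212]
contact_force: [-2.2, -4.3, -2.7]
grip_width: 0.0288
```

```bash
python3 -m pendant '[26,1.5,0,0,0,42,0,0,0,0,42,0,0,0,0,42,-20,0,0,0,42,-40,0,0,0,42,-50,0,0,0,0,-50,0,60,0,0,-30,0,60,0,0,-30,0,20,0,0,0,50,0,0,0,0,50,0,0,0,0,50,0,0,0,0,0,0,0]'; python3 - <<'E'
from h import *
a,d,P=cloud("top");b,d2,Q=cloud("side")
np.savez("s2.npz",a=a,b=b,P=P,Q=Q)
sc=lambda i,u0,v0,w,h,W,H: cv2.resize(i[v0:v0+h,u0:u0+w],(W,H),interpolation=cv2.INTER_CUBIC)
save(np.hstack([sc(b,270,160,100,100,400,400),sc(a,265,145,100,100,400,400)]),"ins2")
for cam,C,im in (("top",P,a),("side",Q,b)):
  im=im.astype(int);m=(C[...,0]>.5)&(C[...,0]<.6)&(C[...,1]>.06)&(C[...,1]<.13)&(C[...,2]>.028)&(C[...,2]<.06)&(im[...,0]>im[...,2]*1.35)
  q=C[m];print(cam,len(q),(q.min(0)*1e3).round(1),(q.max(0)*1e3).round(1))
  m=(C[...,0]>.66)&(C[...,0]<.74)&(C[...,1]>.06)&(C[...,1]<.13)&(C[...,2]>.02)&(C[...,2]<.06)&(im[...,0]>im[...,2]*1.35)
  q=C[m];
  if len(q): print(" nose",len(q),(q.min(0)*1e3).round(1),(q.max(0)*1e3).round(1))
E
```

```text
clock: 15.75
tcp_pos: [0.4327, -0.0572, 0.2311]
orientation: [-2.209, 0.034, 2.205]
contact_force: [-0.9, 0.4, -0.2]
grip_width: -0.0001
top 159 [547.5  61.   34.6] [599.9 121.4  55.3]
 nose 41 [661.   68.8  20. ] [691.9 127.8  44.7]
side 190 [545.7  67.7  28.1] [599.6 112.1  52.5]
 nose 25 [660.9  62.9  25.8] [681.6 100.6  43. ]
```

View pics/ins2.png

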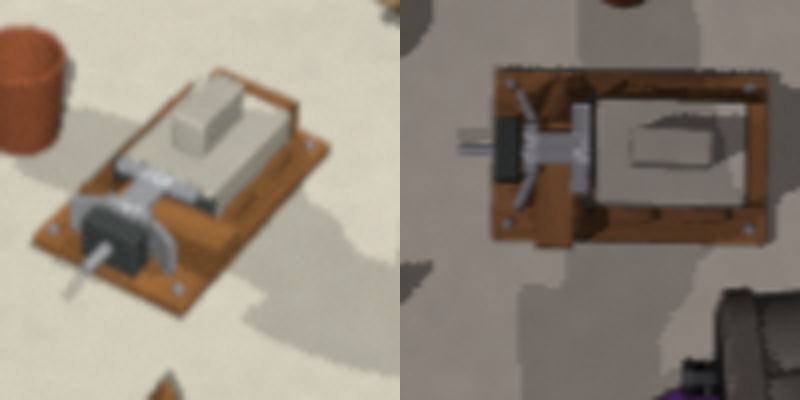

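The prop lies on the bed under the strap, with its blunt end at (555,240) in the right half, and the catch is open with its rod at (475,148) extended. The straight part of the shaft overruns the +20 mm face by only about 2 mm. A light push of about 6 mm with the shut fingers will add margin.

```bash
python3 -m pendant '[0,0,-37.5,-13.3,0,0,0,-37.5,-13.3,0,0,0,-37.5,-13.3,0,0,0,-37.5,-13.3,0,0,41,0,0,0,0,41,0,0,0,0,41,0,0,0,0,41,0,0,0,0,41,0,0,0,0,0,0,0,0]' && python3 -m pendant '[0,0,0,-15,0,0,0,0,-15,0,0,0,0,-7,0,0,0,0,0,0]'
```

```text
clock: 17.1
tcp_pos: [0.4873, 0.0964, 0.0231]
orientation: [-2.206, 0.023, 2.217]
contact_force: [-0.3, -0.1, -0.2]
grip_width: -0.0003
clock: 17.6
tcp_pos: [0.5277, 0.094, 0.0254]
orientation: [-2.211, 0.026, 2.208]
contact_force: [-0.0, 0.0, 0.9]
grip_width: 0.0
```

```bash
python3 -m pendant '[0,0,0,-6,0,0,0,0,0,0]' && python3 -m pendant '[0,0,0,-5,0,0,0,0,0,0]'
```

```text
clock: 17.85
tcp_pos: [0.5328, 0.0939, 0.0248]
orientation: [-2.21, 0.026, 2.209]
contact_force: [-0.8, -0.1, -0.8]
grip_width: -0.0001
clock: 18.1
tcp_pos: [0.5379, 0.0939, 0.0248]
orientation: [-2.21, 0.026, 2.209]
contact_force: [-0.7, 0.4, -0.7]
grip_width: 0.0002
```

```bash
python3 -m pendant '[0,0,0,-4,0,0,0,0,0,0]' && python3 -m pendant '[0,0,0,-3,0,0,0,0,0,0]'
```

```text
clock: 18.35
tcp_pos: [0.5392, 0.0937, 0.024]
orientation: [-2.205, 0.026, 2.216]
contact_force: [-4.9, 0.6, 1.1]
grip_width: 0.0002
clock: 18.6
tcp_pos: [0.5413, 0.0936, 0.0237]
orientation: [-2.204, 0.026, 2.217]
contact_force: [-6.0, 1.6, 0.4]
grip_width: -0.0001
```

```bash
python3 -m pendant '[0,0,0,-3,0,0,0,0,-2,0,0,0,0,0,0]' && python3 -m pendant '[0,0,0,20,0,0,-50,0,20,0,0,-50,0,0,0,0,-50,40,0,0,0,-50,40,0,0,0,0,0,0,0]' && python3 - <<'E'
from h import *
a,d,P=cloud("top");b,d2,Q=cloud("side")
for cam,C,im in (("top",P,a),("side",Q,b)):
  im=im.astype(int);m=(C[...,0]>.52)&(C[...,0]<.575)&(C[...,1]>.06)&(C[...,1]<.13)&(C[...,2]>.028)&(C[...,2]<.06)&(im[...,0]>im[...,2]*1.35)
  q=C[m];print(cam,len(q),(q.min(0)*1e3).round(1),(q.max(0)*1e3).round(1))
  q=C[(C[...,0]>.56)&(C[...,0]<.69)&(C[...,1]>-.06)&(C[...,1]<.06)&(C[...,2]>.075)&(C[...,2]<.092)]
  if len(q)>20: print("rib",cv2.minAreaRect((q[:,:2]*1000).astype(np.float32)))
E
```

```text
clock: 18.98
tcp_pos: [0.5454, 0.0935, 0.0233]
orientation: [-2.202, 0.027, 2.22]
contact_force: [-8.0, 1.1, -0.2]
grip_width: 0.0001
clock: 19.73
tcp_pos: [0.5101, 0.0131, 0.2261]
orientation: [-2.216, 0.034, 2.199]
contact_force: [-0.3, 0.3, -0.5]
grip_width: 0.0001
top 68 [554.2  76.9  32.7] [574.1 106.1  51.4]
rib ((621.6062622070312, -4.580080032348633), (59.99141311645508, 25.765846252441406), 89.21237182617188)
side 91 [553.6  74.4  28.3] [574.8 112.1  49. ]
rib ((621.5739135742188, -1.5634117126464844), (68.93529510498047, 31.183534622192383), 87.17506408691406)
```

```bash
python3 - <<'E'
from h import *
print(np.round(r.get_obs()["joints"],2))
E
```

```text
[ 0.23  0.25 -0.45  1.93  0.13  0.99 -1.87]
```

```bash
python3 -m pendant '[70,0,4.4,-37,0,70,0,4.4,-37,0,70,0,4.4,-37,0,70,0,0,0,-0.157,70,0,0,0,-0.157,70,0,0,0,-0.157,70,0,0,0,-0.157,70,0,0,0,-0.157,70,0,0,0,-0.157,70,0,0,0,-0.157,70,0,0,0,-0.157,70,0,0,0,-0.157,70,0,0,0,-0.157,70,0,0,0,0]' && python3 - <<'E'
from h import *
from scipy.spatial.transform import Rotation as R
o=r.get_obs();M=R.from_rotvec(o["orientation"]).as_matrix();print(M.round(3).tolist(),o["tcp_pos"],o["joints"].round(2))
d=np.array([.6212,-.0035,.053])-o["tcp_pos"];print("tool shift mm",(M.T@d*1e3).round(1),"turn to -1.3deg",np.arctan2(M[1,1],M[0,1])+np.radians(1.3))
E
```

```text
clock: 21.58
tcp_pos: [0.6174, 0.0023, 0.2204]
orientation: [1.226, 1.202, -1.228]
contact_force: [-0.3, -0.5, -0.4]
grip_width: 0.0699
[[-0.003, 1.0, -0.023], [0.002, -0.023, -1.0], [-1.0, -0.003, -0.001]] [0.61744666 0.00231511 0.22042017] [ 0.43  0.49 -0.74  1.67  0.36  1.12 -0.43]
tool shift mm [167.4   4.4   6. ] turn to -1.3deg -0.00030276675824936206
```

```bash
python3 -m pendant '[55,20,4.4,6,0,55,40,0,0,0,55,40,0,0,0,55,40,0,0,0,55,17,0,0,0,55,10,0,0,0,55,0,0,0,0]' && python3 -m pendant '[22,0,0,0,0,22,0,0,0,0,22,0,0,0,0,22,0,0,0,0,22,0,0,0,0,22,0,0,0,0]' 70
```

```text
clock: 22.45
tcp_pos: [0.6229, -0.0053, 0.0555]
orientation: [1.227, 1.197, -1.227]
contact_force: [0.1, 1.4, 0.7]
grip_width: 0.0552
clock: 23.2
tcp_pos: [0.6236, -0.0054, 0.0569]
orientation: [1.228, 1.196, -1.226]
contact_force: [-1.3, -0.4, 7.1]
grip_width: 0.0268
```

```bash
python3 -m pendant '[22,-5,0,0,0,22,-5,0,0,0,22,-8,0,0,0,22,0,0,0,0]' 90 && python3 -m pendant '[22,-20,0,0,0,22,-30,0,0,0,22,-40,0,0,0,22,-30,0,0,0,22,0,0,0,0]' && python3 - <<'E'
from h import *
from scipy.spatial.transform import Rotation as R
a,d,P=cloud("top");b,d2,Q=cloud("side")
sc=lambda i,u0,v0,w,h,W,H: cv2.resize(i[v0:v0+h,u0:u0+w],(W,H),interpolation=cv2.INTER_CUBIC)
save(np.hstack([sc(b,270,130,120,120,400,400),sc(a,265,145,100,100,400,400)]),"lift")
o=r.get_obs();M=R.from_rotvec(o["orientation"]).as_matrix();print(M.round(3).tolist(),o["tcp_pos"],o["joints"].round(2))
for cam,C in (("top",P),("side",Q)):
  q=C[(C[...,0]>.4)&(C[...,0]<.63)&(C[...,1]>-.47)&(C[...,1]<-.22)&(C[...,2]>.006)&(C[...,2]<.02)]
  print(cam,cv2.minAreaRect((q[:,:2]*1000).astype(np.float32)))
E
```

```text
clock: 23.7
tcp_pos: [0.6231, -0.0053, 0.0741]
orientation: [1.228, 1.197, -1.226]
contact_force: [0.1, -0.3, -4.5]
grip_width: 0.0261
clock: 24.32
tcp_pos: [0.6245, -0.0048, 0.1969]
orientation: [1.23, 1.193, -1.222]
contact_force: [0.1, -1.0, -4.5]
grip_width: 0.0262
[[-0.001, 1.0, -0.024], [-0.0, -0.024, -1.0], [-1.0, -0.001, 0.0]] [ 0.62209205 -0.00562686  0.19298079] [ 0.43  0.53 -0.72  1.69  0.39  1.08 -0.43]
top ((514.86767578125, -345.1509704589844), (229.71929931640625, 248.0711669921875), 0.039361562579870224)
side ((529.7056884765625, -346.21881103515625), (228.80982971191406, 221.27297973632812), 82.7442398071289)
```

View pics/lift.png

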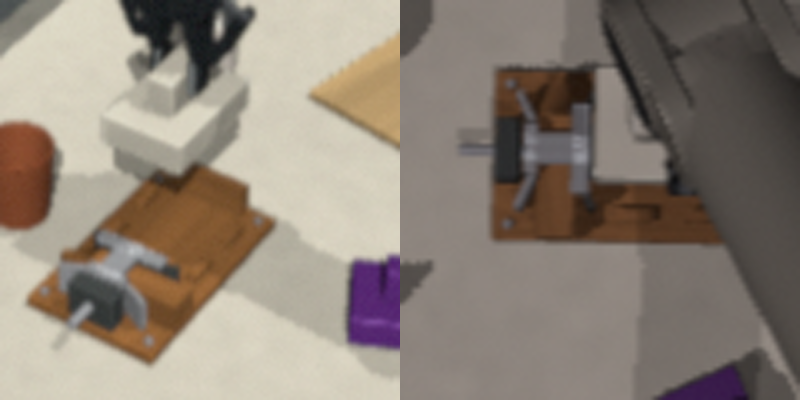

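The block is lifted at (175,110) in the left half, and the prop stays wedged with the catch open. Next is the carry to the board.

```bash
python3 -m pendant '[22,0,-11.3,38.7,0,22,0,-11.3,38.7,0,22,0,-11.3,38.7,0,22,0,-11.3,38.7,0,22,0,-11.3,38.7,0,22,0,-11.3,38.7,0,22,0,-11.3,38.7,0,22,0,-11.3,38.7,0,22,0,-11.3,38.7,0,22,0,0,0,0.11,22,0,0,0,0.11,22,0,0,0,0,22,0,0,0,0]' && python3 - <<'E'
from h import *
from scipy.spatial.transform import Rotation as R
o=r.get_obs();M=R.from_rotvec(o["orientation"]).as_matrix();print(o["joints"].round(2))
d=np.array([.513,-.351,.065])-o["tcp_pos"];print("tool shift mm",(M.T@d*1e3).round(1),"yaw",np.degrees(np.arctan2(M[1,1],M[0,1])))
E
```

```text
clock: 26.05
tcp_pos: [0.5121, -0.3508, 0.1923]
orientation: [1.385, 1.087, -1.386]
contact_force: [1.0, -0.6, -4.2]
grip_width: 0.0263
[ 0.95  0.5  -0.62  1.7   0.32  1.05 -0.01]
tool shift mm [127.3   1.1   0. ] yaw -13.838503205932456
```

```bash
python3 -m pendant '[22,35,1,0,0,22,35,0,0,0,22,30,0,0,0,22,18,0,0,0,22,7,0,0,0,22,0,0,0,0,22,0,0,0,0]' && python3 - <<'E'
from h import *
a,d,P=cloud("top");b,d2,Q=cloud("side")
for cam,C,im in (("top",P,a),("side",Q,b)):
  q=C[(C[...,0]>.4)&(C[...,0]<.63)&(C[...,1]>-.47)&(C[...,1]<-.22)&(C[...,2]>.045)&(C[...,2]<.07)]
  print(cam,len(q),cv2.minAreaRect((q[:,:2]*1000).astype(np.float32)) if len(q) else "")
  for x in nets.silhouettes("board",cam)[:1]:
    q=C[x["mask"]&(C[...,2]>.004)&(C[...,2]<.022)]; print(" board",cv2.minAreaRect((q[:,:2]*1000).astype(np.float32)))
E
```

```text
clock: 26.92
tcp_pos: [0.5144, -0.3518, 0.0696]
orientation: [1.387, 1.082, -1.385]
contact_force: [0.8, 0.2, -4.4]
grip_width: 0.0264
top 470 ((513.6500854492188, -349.7010498046875), (120.4246826171875, 84.46575927734375), 75.4471664428711)
 board ((513.147705078125, -351.882568359375), (170.2311553955078, 170.20729064941406), 75.77192687988281)
side 420 ((513.105224609375, -345.3091735839844), (127.15451049804688, 87.76251983642578), 74.68290710449219)
 board ((513.771728515625, -349.8232421875), (176.7327880859375, 179.0978546142578), 75.58888244628906)
```

```bash
python3 -m pendant '[22,5,0,2.5,0,22,4,0,0,0,22,2,0,0,0,22,1,0,0,0,22,1,0,0,0,22,0,0,0,0]'
```

```text
clock: 27.88
tcp_pos: [0.513, -0.3538, 0.0554]
orientation: [1.387, 1.084, -1.387]
contact_force: [-0.6, 0.7, -4.6]
grip_width: 0.0264
```

```bash
python3 -m pendant '[22,1,0,0,0,22,0,0,0,0]'
```

```text
clock: 28.12
tcp_pos: [0.5131, -0.354, 0.055]
orientation: [1.386, 1.083, -1.387]
contact_force: [-2.7, 0.4, 1.9]
grip_width: 0.026
```

Contact: the load has gone from -4.6 to +1.9 N. I'll release the block and retreat.

```bash
python3 -m pendant '[30,0,0,0,0,34,0,0,0,0,50,0,0,0,0,50,0,0,0,0,50,-15,0,0,0,50,-30,0,0,0,50,-40,0,0,0,50,-40,0,0,0,50,-40,0,0,0,50,0,-40,30,0,50,0,-40,30,0,50,0,-40,30,0,50,0,0,0,0]' && python3 - <<'E'
from h import *
a,d,P=cloud("top");b,d2,Q=cloud("side")
for cam,C,im in (("top",P,a),("side",Q,b)):
  B=(C[...,0]>.4)&(C[...,0]<.63)&(C[...,1]>-.47)&(C[...,1]<-.22)
  q=C[B&(C[...,2]>.039)&(C[...,2]<.055)]
  print(cam,len(q),cv2.minAreaRect((q[:,:2]*1000).astype(np.float32)),"z",np.median(q[:,2]),"max",C[B&(C[...,2]<.1)][:,2].max())
  for x in nets.silhouettes("board",cam)[:1]:
    q=C[x["mask"]&(C[...,2]>.004)&(C[...,2]<.022)]; print(" board",cv2.minAreaRect((q[:,:2]*1000).astype(np.float32)))
  for n in ("bowl","cup","jar"): print(n,[np.round(x["location"],3).tolist() for x in nets.look_for(n,cam)[:1]])
sc=lambda i,u0,v0,w,h,W,H: cv2.resize(i[v0:v0+h,u0:u0+w],(W,H),interpolation=cv2.INTER_CUBIC)
save(np.hstack([sc(b,230,100,210,150,400,286),sc(a,270,110,210,150,400,286)]),"end")
E
```

```text
clock: 29.75
tcp_pos: [0.3704, -0.4149, 0.2201]
orientation: [1.389, 1.08, -1.394]
contact_force: [0.4, 0.3, 0.4]
grip_width: 0.05
top 729 ((512.2865600585938, -352.64947509765625), (120.93950653076172, 84.33946990966797), 74.75684356689453) z 0.04681460179841168 max 0.09261721786528332
 board ((512.7449951171875, -352.2256164550781), (175.4508056640625, 173.96336364746094), 76.15974426269531)
bowl [[0.739, 0.305, 0.025]]
cup [[0.796, 0.036, 0.031]]
jar [[0.738, -0.274, 0.095]]
side 351 ((512.058349609375, -350.122802734375), (129.43739318847656, 86.0643310546875), 74.99199676513672) z 0.045931424955408695 max 0.08696832043750191
 board ((512.225341796875, -346.11407470703125), (175.5966339111328, 171.7845001220703), 78.32034301757812)
bowl [[0.748, 0.279, 0.03]]
cup [[0.776, 0.045, 0.058]]
jar [[0.734, -0.26, 0.067]]
```

View pics/end.png

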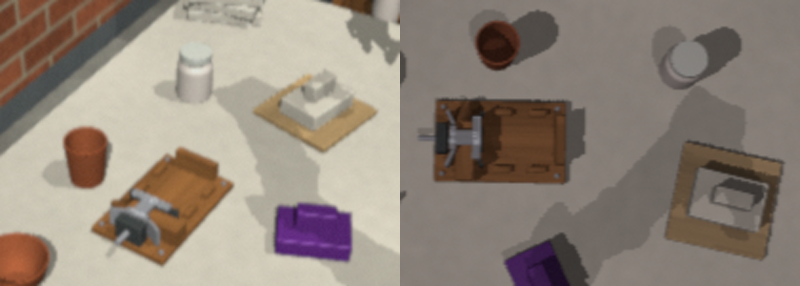

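The final view shows the block rib up on the board at (730,195), the prop still holding the catch open at (455,140), and the cup and jar standing. I'll hand in.

```bash
python3 -c "
from bench import r
print(r.get_obs()['clock']);print(r.hand_in())"
```

```text
30.25
the job is handed in; nothing more can be done
None
```

The job is done and handed in at about 30 s of the 67 s allowed; the hand-in reports no verdict.

**What I did:** I tipped the middle-sized prop over with the shut fingers and gripped it by the blunt end. I slid it in from the -x side under the strap, then pushed it about 7 mm further. Only then did I lift the block by its rib, carry it to the ware board, set it down until the load came off the wrist, and release it.

**What the last checks showed:**
- **Prop:** After the last push its full thickness reached about 9 mm past the straight faces. The catch still looked open in the final pictures. I did not measure the catch travel in millimetres.
- **Block:** It lies rib up, aligned with the board to within about 3°. The top camera puts it within 1 mm of the board's centre and the side camera about 4 mm off. The side camera also read about 3 mm off in y earlier, so I trust the top one.
- **Bystanders:** The bowl, cup and jar stand in the final side view or where they were measured at the start. The networks' readings match to within about 5 mm. The cup was missed by the top camera at the start, and that camera's final reading is about 2 cm off the side camera's.
- **Forces:** One insertion step reached about 17 N along x and 11 N upwards. It fell to a few newtons after I raised the prop by 2 mm.

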